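# Put the polishing kit away at the setter's bench

### The job

Put the polishing kit away: set each of the three sound, fully round wheels flat in the wooden caddy, the smallest wheel in the smallest bay, the middle one in the middle bay and the largest in the largest bay. Lay the long dressing stone flat inside the outlined place on the black revolving stand, lengthwise along the outline, without turning the stand. Leave the two worn wheels with a flat and the short broken stone where they lie.

Things in the scene. Friction and masses are not known exactly. Their poses are not given: they have to be found in the camera images.
- wheel_small: sound polishing wheel lying flat: a full round terracotta-coloured disc of diameter 30 mm, 16 mm thick, with a brass hub of diameter 14 mm standing 24 mm up from the middle of its upper face (hub from 16 to 40 mm above the table; good to grip). Loose, about 35 g. Origin at the centre of the underside, z up; its yaw means nothing.
- wheel_medium: sound polishing wheel lying flat: a full round terracotta-coloured disc of diameter 42 mm, 16 mm thick, with a brass hub of diameter 14 mm standing 24 mm up from the middle of its upper face (hub from 16 to 40 mm above the table; good to grip). Loose, about 50 g. Origin at the centre of the underside, z up; its yaw means nothing.
- wheel_large: sound polishing wheel lying flat: a full round terracotta-coloured disc of diameter 56 mm, 16 mm thick, with a brass hub of diameter 14 mm standing 24 mm up from the middle of its upper face (hub from 16 to 40 mm above the table; good to grip). Loose, about 80 g. Origin at the centre of the underside, z up; its yaw means nothing.
- worn_medium: worn wheel, not wanted: the same terracotta disc of diameter 42 mm, 16 mm thick, and the same brass hub (14 mm, 16 to 40 mm up), but with about a quarter of the disc worn away, leaving one straight flat 8 mm from the hub's axis, on its own +x side. Origin on the hub's axis, at the underside.
- worn_large: worn wheel, not wanted: the same terracotta disc of diameter 56 mm, 16 mm thick, and the same brass hub (14 mm, 16 to 40 mm up), but with about a quarter of the disc worn away, leaving one straight flat 11 mm from the hub's axis, on its own +x side. Origin on the hub's axis, at the underside.
- stone: whole dressing stone: plain white block 50 mm long (its x), 18 wide (y), 25 high, about 60 g, loose. Origin at the centre of the underside. Wheels, stones, a dark wood bur block (40 mm square, 41 high) and a jar (42 mm wide, 34 high) lie mixed in mid-table, centres 70 mm or more apart: open the fingers only as far as needed.
- stone_stub: broken stone, not wanted: the same white block but only 24 mm long (x), 18 mm wide (y), 25 mm high. Origin at the centre of the underside.
- caddy: fixed light-wood tray, 220 mm (its x) by 90 mm (y), walls 5 mm thick and 20 high, floor 4 mm thick, any yaw. Origin at the centre of the underside, z up. Two cross walls make three bays, all 80 mm wide along y, centred on y = 0: smallest, 54 mm long, centred at x = -78 mm; middle, 66 mm long, at x = -13 mm; largest, 80 mm long, at x = +65 mm.
- stand_mark (a point): centre of the outlined place (thin aluminium-coloured rectangle, inside 54 by 25 mm) on the top of the round black revolving deck, 190 mm wide, top 30 mm above the table. z up; x points outward from the deck's axis, along the outline; the axis is 58 mm towards -x (cap 22 mm wide, 8 high). Far side: three grey pads 10 mm high. It turns at a slight sideways push; starts at any angle.
Things that resemble listed ones, but are neither listed nor needed, are in the scene too. What is shaped like the wheel_large but turquoise is not meant. Leave any green look-alike of the wheel_medium alone.

How it is judged:
At the end, for the whole second after the job is handed in: Each sound wheel flat on the floor of its own bay, between its walls; long stone flat on the deck, within 12 mm and 0.26 rad of the outline; the mark within 14 mm, the worn wheels and short stone within 20 mm of where they started; all at rest (under 20 mm/s) (x of wheel_small in the frame of caddy between -0.092 and -0.064 m and y of wheel_small in the frame of caddy between -0.027 and 0.027 m and z of wheel_small in the frame of caddy between 0 and 0.008 m and angle between each of wheel_small, wheel_medium, wheel_large, stone's own z axis and vertical below 0.15 rad and linear speed of each of wheel_small, wheel_medium, wheel_large, stone below 0.02 m/s and x of wheel_medium in the frame of caddy between -0.027 and 0.001 m and y of wheel_medium in the frame of caddy between -0.021 and 0.021 m and z of wheel_medium in the frame of caddy between 0 and 0.008 m and x of wheel_large in the frame of caddy between 0.051 and 0.079 m and y of wheel_large in the frame of caddy between -0.014 and 0.014 m and z of wheel_large in the frame of caddy between 0 and 0.008 m and horizontal distance between stone and stand_mark below 0.012 m and angle between the x axis of stone and the x axis of stand_mark, either way round below 0.26 rad and z of stone in the frame of stand_mark between -0.003 and 0.004 m and distance of stand_mark from where it was at the start of the episode below 0.014 m and distance of each of worn_medium, worn_large, stone_stub from where it was at the start of the episode below 0.02 m); the robot touches nothing.
It fails at once if a worn wheel or the short stone is moved more than 20 mm (distance of any of worn_medium, worn_large, stone_stub from where it was at the start of the episode above 0.02 m).
It fails at once if the stand is turned so that its mark moves more than 14 mm (distance of stand_mark from where it was at the start of the episode above 0.014 m).
It also fails if it takes over 96 s, if anything falls off the work surface, if the arm or the gripper's body presses on something with over 40 N, if the wrist force passes 120 N, or if a joint passes its speed limit or range.

### The arm

A 6-joint arm with a two-finger parallel gripper is mounted at the origin on the work surface. World frame = base frame: x ahead of the robot, y to its left, z up, the work surface at z = 0. Lengths are in m, angles in rad, forces in N, time in s.
With the tool pointing down it reaches from about 0.35 to 0.975 m from the base axis. Payload 4.9 kg.
Tool frame: the origin (TCP) lies at the very end of the fingers, on their centre line; the grasp point (between the pads) lies 19 mm behind it; x points along the fingers, z is the direction in which the jaws open and shut, and the axes are right-handed (so a half turn about x gives the same grasp; the last joint's range is limited). The gripper opens to 85 mm and grips with 20 to 120 N. Pads are 22 mm wide; open, the fingers measure 114 mm over their backs; the gripper's body (76 mm by 85 mm) begins 54 mm behind the grasp point. The pads swing forward as they close: fully open they stand 13 mm farther back than shut.
Start: joints at [0.99, 0.053, 1.613, -0, 1.476, -0.119], TCP at [0.278, 0.56, 0.231] pointing down, gripper open.
Joint ranges: [-3.01, 3.01], [-1.01, 2.22], [0.06, 2.58], [-1.02, 4.17], [0.09, 2.62], [-3.14, 3.14]. Speed limits (rad/s): [2.57, 2.57, 3.14, 3.14, 3.14, 3.14].

### API

Orientations are given as a unit quaternion [w, x, y, z].
In Python, from plant import manip, vision, job gives the robot as it stands.
- The arm moves only by the tool servo_tool, never from a script. Its arguments are lists of equal length, an entry for each row: "twist": the turn, a rotation vector about the world's x, y, z in rad, a list of three; "xyz": the shift along the world's x, y, z in cm, a list of three; "fingers": the opening, from 0 (shut) to 1 (fully open). In form: {"twist": [[wx, wy, wz], ...], "xyz": [[x, y, z], ...], "fingers": [fingers, ...]}. A call has 1 to 8 rows; each row shifts and turns the commanded pose from where the row before left it; what a row does not reach is not made up. A row lasts 1/8 s, in which the tool goes at most 62.5 mm and 10.7 degrees, less where a joint would pass 70% of its speed; a pose out of reach is approached as far as the arm can. A call with a gripper value outside its range is refused whole. The fingers move at their own pace and stop on an object; the grip force is fixed at half the most. Time passes only in rows, so rows that do not move let the fingers close. It gives the time, the measured TCP pose, the force and the opening at its end, in the units of the state.
- manip.state(): the state, without advancing time (a new reading comes with each control period).
- vision.grab_frame(name): name is "scene" or "top"; returns the picture (384x512x3 uint8, red, green, blue); there is no depth.
- vision.get_calibration(name): a dict with "camera_matrix" (3x3 intrinsics, pixels), "origin" and "orientation" of the camera in the world. Camera axes: x right, y up, looking along -z (the intrinsics and any distortion apply to the point x, -y, -z); pixel columns grow to the right and rows downward; lengths in m; the calibration is good to about 2 mm. A picture is of the moment at which its call begins. get_calibration takes no time and is no camera call.
- job.job_done(): hands the job in, once; it reports no verdict.
Trained networks look in the newest picture that a camera, given by its name, has taken for a name from the list of things; names that differ only in an ending like _2 or _b are one class to them, and where a whole thing is asked for, a point or a joint stands for the part that bears it (a point fixed in the world has none). Each returns a list of dicts, best first, with "score" (0 to 1); they miss things now and then, are a little off and sometimes report something else, mostly with a low value. They report only what shows in the picture. A call takes as long as a camera call. They do not tell look-alikes from the thing itself.
- vision.spot_in(camera, label): "extent" ([centre column, centre row, width, height] in pixels, round what is visible of it).
The state is a dict: "time": time; "joint_pos": joint angles; "joint_vel": joint speeds; "joint_efforts": joint torques, N m; "tool_pos": TCP position; "tool_rot": TCP orientation; "contact_force": force on the tool from outside, world axes, zero at the start; "ft_torque": the same for the moment, N m; "gripper_width": opening from 0.0 (shut) to 1.0 (fully open).
Only numpy, scipy, OpenCV 4.12 (cv2) and the standard library are available. Lean on these libraries where they do the work, as an engineer would, in place of code of your own. Each camera call takes 0.05 s, during which the arm holds its last target.

## Working session

There is one attempt and no reset: what is moved stays moved. The work goes in short steps, Python scripts to look and compute and a tool call to move; the robot and the scene stay as the last step left them, time stands still between calls to the robot, and variables do not carry over. Pictures are saved under pics/ and viewed, and the job is handed in when it is done.

Besides the shell and the picture viewer there is one more tool, called as name(argument=value, ...) on one line, values as JSON. servo_tool: Moves the arm, as the interface text tells. Its arguments: {"type":"object","properties":{"twist":{"type":"array","items":{"type":"array","items":{"type":"number"}}},"xyz":{"type":"array","items":{"type":"array","items":{"type":"number"}}},"fingers":{"type":"array","items":{"type":"number"}}},"required":["twist","xyz","fingers"]}

```bash
mkdir -p pics; ls; python3 - <<'E'
from plant import manip, vision, job
import cv2
for n in ("top","scene"):
    im=vision.grab_frame(n); cv2.imwrite(f"pics/{n}0.png",cv2.resize(im[:,:,::-1],(800,600),interpolation=cv2.INTER_CUBIC)); cv2.imwrite(f"pics/{n}0raw.png",im[:,:,::-1])
    print(n,vision.get_calibration(n))
print(manip.state())
E
```

```text
pics
top {'camera_matrix': array([[372.22170292,   0.        , 253.53885828],
       [  0.        , 372.22170292, 191.25195496],
       [  0.        ,   0.        ,   1.        ]]), 'origin': array([0.37001632, 0.01674823, 0.83178486]), 'orientation': array([-0.7043516 , -0.04443567,  0.07456449,  0.70452426])}
scene {'camera_matrix': array([[385.635049  ,   0.        , 252.85279701],
       [  0.        , 385.635049  , 193.62000366],
       [  0.        ,   0.        ,   1.        ]]), 'origin': array([ 1.07197546, -0.33571702,  0.58032051]), 'orientation': array([0.79949931, 0.36724277, 0.20893348, 0.42694309])}
{'time': 0.1, 'joint_pos': array([ 9.90017947e-01,  5.33043558e-02,  1.61416439e+00,  1.36863720e-05,
        1.47601605e+00, -1.19042552e-01]), 'joint_vel': array([ 0.00215947, -0.0018586 , -0.00352939,  0.00151823, -0.00260106,
        0.00041642]), 'joint_efforts': array([ 4.82367777e-04, -3.94903994e+01, -3.71363139e+01, -1.01491812e-04,
        3.87670836e-03, -1.73906841e-05]), 'tool_pos': array([0.27814384, 0.55905974, 0.23017299]), 'tool_rot': array([ 0.60053674, -0.37260012,  0.60175387,  0.37204443]), 'contact_force': array([ 0.42637157, -0.79523245,  0.23396651]), 'ft_torque': array([-0.01744177, -0.00348908,  0.01919325]), 'gripper_width': 0.9991939443471889}
```

View pics/top0.png

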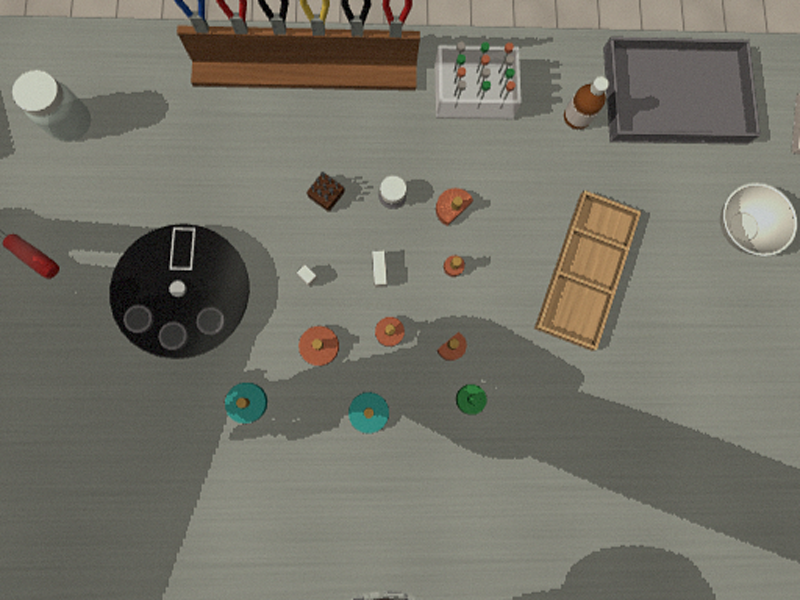

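View pics/scene0.png

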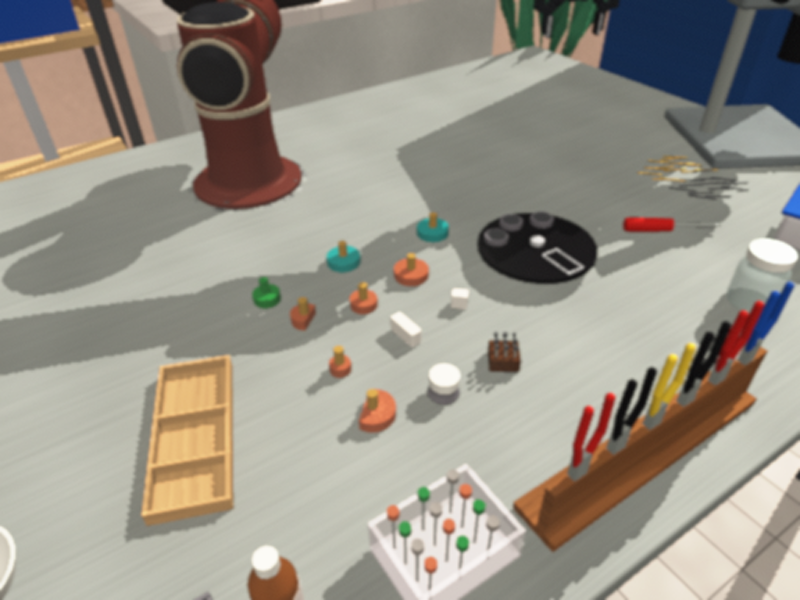

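The top picture (800x600) shows these candidates:
- **wheel_large:** full round at (319,345). Look-alikes are worn_large (453,205) and the turquoise ones at (245,403) and (369,412).
- **wheel_medium:** full round at (390,331). Look-alikes are worn_medium (452,346) and the green one at (472,400).
- **wheel_small:** (454,265).
- **Long stone:** (379,268), with the stub at (306,274).
- **Caddy and outline:** the caddy is around (588,270) and the outline at (183,248).

Next I'll measure positions and check a close crop.

```bash
cat > h.py <<'E'
import numpy as np, cv2
from scipy.spatial.transform import Rotation as R
from plant import vision, manip
def cal(n):
    c=vision.get_calibration(n); q=c['orientation']
    return c['camera_matrix'],np.array(c['origin']),R.from_quat([q[1],q[2],q[3],q[0]]).as_matrix()
def unproj(n,uv,z):
    K,o,M=cal(n); uv=np.atleast_2d(uv).astype(float)
    d=np.c_[(uv[:,0]-K[0,2])/K[0,0],-(uv[:,1]-K[1,2])/K[1,1],-np.ones(len(uv))]@M.T
    return o+d*((z-o[2])/d[:,2])[:,None]
def proj(n,P):
    K,o,M=cal(n); p=(np.atleast_2d(P)-o)@M
    return np.c_[K[0,0]*p[:,0]/-p[:,2]+K[0,2],K[1,1]*-p[:,1]/-p[:,2]+K[1,2]]
E
python3 - <<'E'
from h import *
im=cv2.imread('pics/top0raw.png')
hsv=cv2.cvtColor(im,cv2.COLOR_BGR2HSV)
S=512/800
def comp(mask,name,z,c,r=26):
    m=np.zeros_like(mask);x,y=int(c[0]*S),int(c[1]*S);m[y-r:y+r,x-r:x+r]=mask[y-r:y+r,x-r:x+r]
    n,l,s,ce=cv2.connectedComponentsWithStats(m)
    if n<2: print(name,'none');return
    i=1+np.argmax(s[1:,4]); ys,xs=np.where(l==i); pts=np.c_[xs,ys].astype(np.float32)
    h=cv2.convexHull(pts); W=unproj('top',h[:,0],z)[:,:2]
    cc,rr=cv2.minEnclosingCircle((W*1000).astype(np.float32)); print(name,'area',s[i,4],'mean',unproj('top',ce[i],z)[0,:2].round(4),'circ',np.round(cc,1),'d',round(2*rr,1),'rect',np.round(cv2.minAreaRect((W*1000).astype(np.float32))[1],1),'ang',round(cv2.minAreaRect((W*1000).astype(np.float32))[2],1))
H,Sa,V=[hsv[:,:,i].astype(int) for i in range(3)]
terra=((H<12)&(Sa>120)).astype(np.uint8); brass=((H>=13)&(H<28)&(Sa>120)).astype(np.uint8)
for nm,c in dict(large=(319,345),medium=(390,331),small=(454,265),wl=(453,205),wm=(452,346)).items():
    comp(((H<28)&(Sa>110)).astype(np.uint8),nm+' disc',.016,c); comp(brass,nm+' hub',.034,c,10)
white=((Sa<40)&(V>150)).astype(np.uint8)
comp(((V>175)&(Sa<50)).astype(np.uint8),'stone',.025,(379,268),18)
comp(((V>175)&(Sa<50)).astype(np.uint8),'stub',.025,(306,274),12)
comp(((V>110)&(Sa<60)).astype(np.uint8),'outline',.030,(183,248),15)
comp(((V<45)).astype(np.uint8),'deck',.030,(180,290),50)
wood=((H>8)&(H<25)&(Sa>70)&(V>90)).astype(np.uint8)
comp(wood,'caddy',.020,(588,270),58)
K=cv2.resize(im[110:275,120:320],None,fx=4,fy=4,interpolation=cv2.INTER_CUBIC)[:600,:800]; cv2.imwrite('pics/crop1.png',K)
K=cv2.resize(im[110:235,330:430],None,fx=4.6,fy=4.6,interpolation=cv2.INTER_CUBIC); cv2.imwrite('pics/crop2.png',K)
E
```

```text
large disc area 503 mean [0.4427 0.0908] circ [442.8  91. ] d 55.2 rect [52.5 54.4] ang 0.1
large hub area 40 mean [0.4433 0.0907] circ [443.2  90.6] d 15.5 rect [12.9 12.8] ang 1.0
medium disc area 273 mean [ 0.463  -0.0081] circ [462.8  -8.3] d 41.4 rect [38.6 40.5] ang 26.6
medium hub area 40 mean [ 0.4635 -0.0082] circ [463.7  -7.7] d 15.8 rect [13.8 13.8] ang 44.8
small disc area 137 mean [ 0.5582 -0.1012] circ [ 558.2 -101.7] d 31.3 rect [27.3 28. ] ang 89.0
small hub area 47 mean [ 0.5588 -0.1015] circ [ 558.2 -101.8] d 19.5 rect [12.5 17.8] ang 45.1
wl disc area 357 mean [ 0.6508 -0.1006] circ [ 646.4 -104.9] d 59.5 rect [37.8 59.2] ang 45.6
wl hub area 49 mean [ 0.6464 -0.1046] circ [ 645.9 -104.8] d 21.1 rect [13.6 19.1] ang 88.9
wm disc area 207 mean [ 0.4399 -0.0983] circ [443.8 -95.4] d 42.9 rect [27.8 41.1] ang 44.1
wm hub area 44 mean [ 0.4435 -0.0954] circ [444.3 -95.1] d 16.6 rect [15.3 13. ] ang 90.0
stone area 156 mean [0.5529 0.0066] circ [552.9   7.4] d 48.7 rect [46.5 16.4] ang 4.2
stub area 70 mean [0.5432 0.1098] circ [543.2 109.8] d 24.6 rect [20.9 14. ] ang 45.1
outline area 106 mean [0.5754 0.2815] circ [577.1 281.5] d 65.4 rect [30.6 59.4] ang 88.5
deck area 3946 mean [0.5212 0.2952] circ [519.1 282.9] d 188.3 rect [165.2 184.7] ang 89.6
caddy area 3865 mean [ 0.5513 -0.2964] circ [ 554.1 -296.8] d 240.1 rect [ 94.  224.1] ang 68.8
```

View pics/crop1.png

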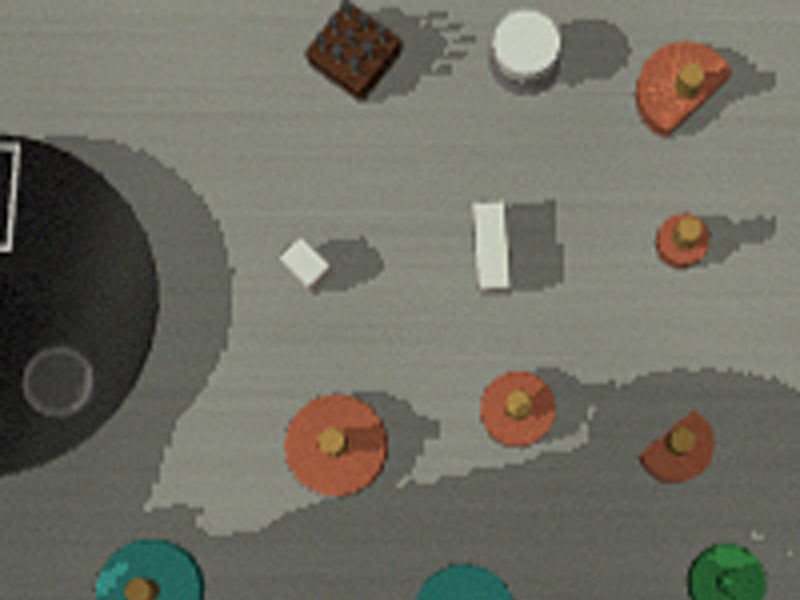

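View pics/crop2.png

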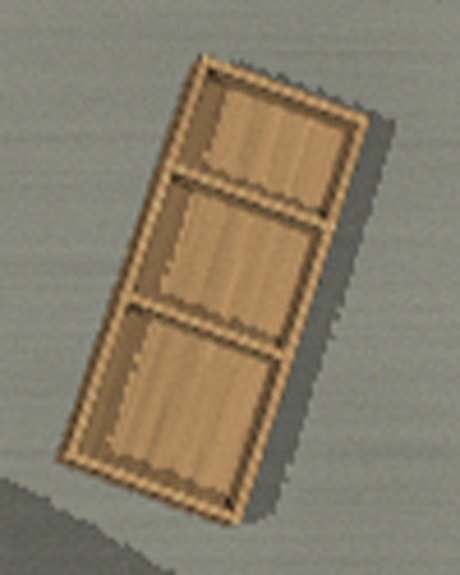

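The crops confirm the choices. The full rounds are large (336,445), medium (518,408) and small (683,241); the discs at (683,88) and (678,447) have flats. In the caddy the smallest bay is at the far end and the largest at the near end. I'll now get the caddy and mark frames and the jaw direction.

```bash
python3 - <<'E'
from h import *
im=cv2.imread('pics/top0raw.png'); hsv=cv2.cvtColor(im,cv2.COLOR_BGR2HSV); g=cv2.cvtColor(im,cv2.COLOR_BGR2GRAY)
c=np.array([[203,55],[368,120],[240,525],[57,460]],float); raw=(c+.5)/4.6-.5+[330,110]
W=unproj('top',raw,.020)[:,:2]; print(W.round(4),'sides',np.linalg.norm(np.roll(W,-1,0)-W,axis=1))
ctr=W.mean(0); ax=(W[2]+W[3]-W[0]-W[1]); ax/=np.linalg.norm(ax); print('caddy',ctr.round(4),'x axis',ax.round(3),np.degrees(np.arctan2(ax[1],ax[0])))
for n,x in (('small',-.078),('med',-.013),('large',.065)): print(n,(ctr+ax*x).round(4))
# check with scene camera
s=cv2.imread('pics/scene0raw.png')
for x in (-.11,.11):
  for y in (-.045,.045):
    p=np.r_[ctr+ax*x+np.array([-ax[1],ax[0]])*y,.02]; q=proj('scene',p)[0]; cv2.circle(s,tuple(q.round().astype(int)),2,(255,0,0),-1)
# outline
m=((g>95)).astype(np.uint8); M=np.zeros_like(m); x0,y0=int(160*.64),int(222*.64); sub=m[y0:y0+60,x0:x0+30]
M[y0:int(278*.64),x0:int(204*.64)]=m[y0:int(278*.64),x0:int(204*.64)]
n,l,st,ce=cv2.connectedComponentsWithStats(M); print(st[1:])
i=1+np.argmax(st[1:,4]); ys,xs=np.where(l==i); P=unproj('top',np.c_[xs,ys],.03)[:,:2]*1000
r=cv2.minAreaRect(P.astype(np.float32)); print('outline',r); box=cv2.boxPoints(r); print(box)
mm=((g>110)).astype(np.uint8); x,y=int(177*.64),int(289*.64)
M[:]=0; M[y-9:y+10,x-9:x+10]=mm[y-9:y+10,x-9:x+10]; ys,xs=np.where(M); cap=unproj('top',[xs.mean(),ys.mean()],.037)[0,:2]*1000; print('cap',cap,'dist',np.linalg.norm(cap-r[0]), 'dir',np.degrees(np.arctan2(*(np.array(r[0])-cap)[::-1])))
for p in box: cv2.circle(s,tuple(proj('scene',np.r_[p/1000,.03])[0].round().astype(int)),2,(255,0,0),-1)
for p in [(.4430,.0908,.04),(.4633,-.008,.04),(.5585,-.1016,.04),(.5529,.0068,.025)]: cv2.circle(s,tuple(proj('scene',p)[0].round().astype(int)),1,(255,0,0),-1)
cv2.imwrite('pics/scene_ov.png',cv2.resize(s[110:350,60:400],(800,565)))
q=manip.state()['tool_rot']; T=R.from_quat([q[1],q[2],q[3],q[0]]).as_matrix(); print(T.round(3)); print(manip.state()['tool_pos'])
E
```

```text
[[ 0.6732 -0.2981]
 [ 0.6399 -0.3804]
 [ 0.4362 -0.3022]
 [ 0.4676 -0.2145]] sides [0.0887884  0.21817481 0.09312396 0.22194872]
caddy [ 0.5542 -0.2988] x axis [-0.93   0.367] 158.44022475420354
small [ 0.6267 -0.3275]
med [ 0.5663 -0.3036]
large [ 0.4937 -0.2749]
[[102 142  28   4  54]
 [108 145  17  28 118]]
outline ((577.9156494140625, 282.0559997558594), (31.174591064453125, 60.942115783691406), 88.47642517089844)
[[547.04095 267.2844 ]
 [607.9615  265.66403]
 [608.79034 296.8276 ]
 [547.8698  298.44797]]
cap [519.66524504 283.8315654 ] dist 58.27745913620805 dir -1.7459265483277957
[[-0.001 -0.895  0.446]
 [-0.002  0.446  0.895]
 [-1.     0.    -0.002]]
[0.27814384 0.55905974 0.23017299]
```

View pics/scene_ov.png

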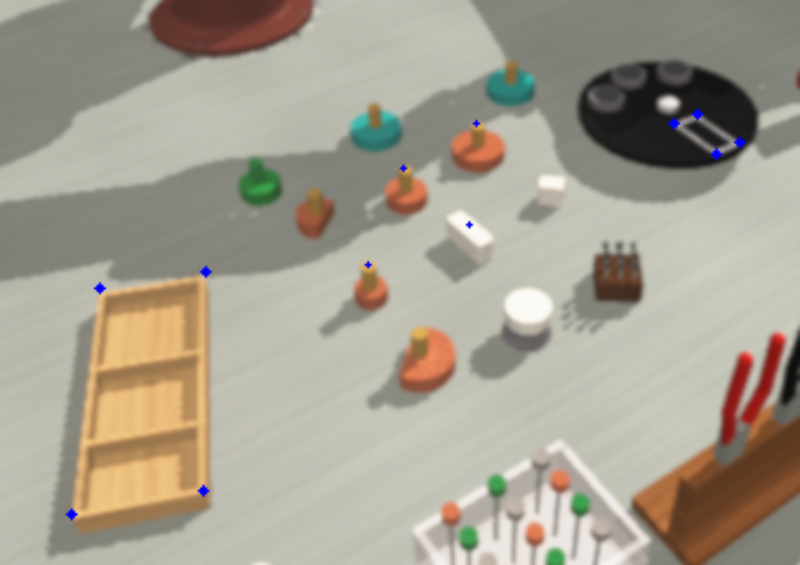

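The scene-camera overlay agrees to within about 3 mm, the outline centre is 58.3 mm from the cap as specified, and the sizes match. I'll start with the stone: stone yaw +4.2°, mark yaw −1.6°. The jaw is at 63.5° and has to turn to 94.2° (+0.536 rad).

servo_tool(twist=[[0,0,0.134],[0,0,0.134],[0,0,0.134],[0,0,0.134],[0,0,0],[0,0,0],[0,0,0],[0,0,0]], xyz=[[1.7,-3.4,0],[1.7,-3.4,0],[1.7,-3.4,0],[1.7,-3.4,0],[1.7,-3.4,0],[1.7,-3.4,0],[1.7,-3.4,0],[1.7,-3.4,0]], fingers=[0.42,0.42,0.42,0.42,0.42,0.42,0.42,0.42])

```text
time: 1.1
tool_pos: [0.4146, 0.2862, 0.2308]
tool_rot: [0.481, -0.518, 0.481, 0.518]
contact_force: [0.8, -0.0, -0.8]
gripper_width: 0.421
```

servo_tool(twist=[[0,0,0],[0,0,0],[0,0,0],[0,0,0],[0,0,0],[0,0,0],[0,0,0],[0,0,0]], xyz=[[1.7,-3.4,-1],[1.7,-3.4,-1],[1.7,-3.4,-1],[1.7,-3.4,-1],[1.7,-3.4,-1],[1.7,-3.4,-1],[1.7,-3.4,-1],[0,0,0]], fingers=[0.42,0.42,0.42,0.42,0.42,0.42,0.42,0.42])

```text
time: 2.1
tool_pos: [0.5332, 0.0477, 0.1597]
tool_rot: [0.481, -0.517, 0.483, 0.518]
contact_force: [-0.8, 1.0, 0.5]
gripper_width: 0.42
```

```bash
cat >> h.py <<'E'
def st():
    s=manip.state(); q=s['tool_rot']; T=R.from_quat([q[1],q[2],q[3],q[0]]).as_matrix()
    print('t',round(s['time'],2),'tcp',s['tool_pos'].round(4),'approach',T[:,0].round(3),'jawdeg',round(np.degrees(np.arctan2(T[1,2],T[0,2])),2),'w',round(s['gripper_width'],3),'F',s['contact_force'].round(1),'j',s['joint_pos'].round(2)); return s
def pic(n,name,box=None):
    im=vision.grab_frame(n)[:,:,::-1]; 
    if box: x0,y0,x1,y1=box; im=im[y0:y1,x0:x1]
    f=min(800/im.shape[1],600/im.shape[0]); cv2.imwrite('pics/'+name+'.png',cv2.resize(im,None,fx=f,fy=f,interpolation=cv2.INTER_CUBIC))
E
python3 -c "
from h import *
s=st(); print((np.array([.5530,.0068,.004])-s['tool_pos'])*100)"
```

```text
t 2.1 tcp [0.5332 0.0477 0.1597] approach [-0.003 -0.    -1.   ] jawdeg 94.06 w 0.42 F [-0.8  1.   0.5] j [-0.05 -0.11  1.89 -0.    1.36 -1.69]
[  1.98182554  -4.08941688 -15.57280251]
```

servo_tool(twist=[[0,0,0],[0,0,0],[0,0,0],[0,0,0]], xyz=[[1.0,-2.05,-4],[1.0,-2.05,-4],[0,0,0],[0,0,0]], fingers=[0.42,0.42,0.42,0.42])

```text
time: 2.6
tool_pos: [0.5538, 0.0094, 0.0824]
tool_rot: [-0.481, 0.519, -0.481, -0.518]
contact_force: [-0.2, -0.4, 0.1]
gripper_width: 0.42
```

```bash
python3 -c "
from h import *
s=st(); print((np.array([.5533,.0068,.004])-s['tool_pos'])*100)
pic('scene','s1',(180,120,440,315)); pic('top','t1',(130,80,330,230))"
```

```text
t 2.6 tcp [0.5538 0.0094 0.0824] approach [ 0.001  0.    -1.   ] jawdeg 94.29 w 0.42 F [-0.2 -0.4  0.1] j [-0.12  0.02  1.9   0.    1.21 -1.76]
[-0.04853381 -0.25799618 -7.84141945]
```

View pics/s1.png

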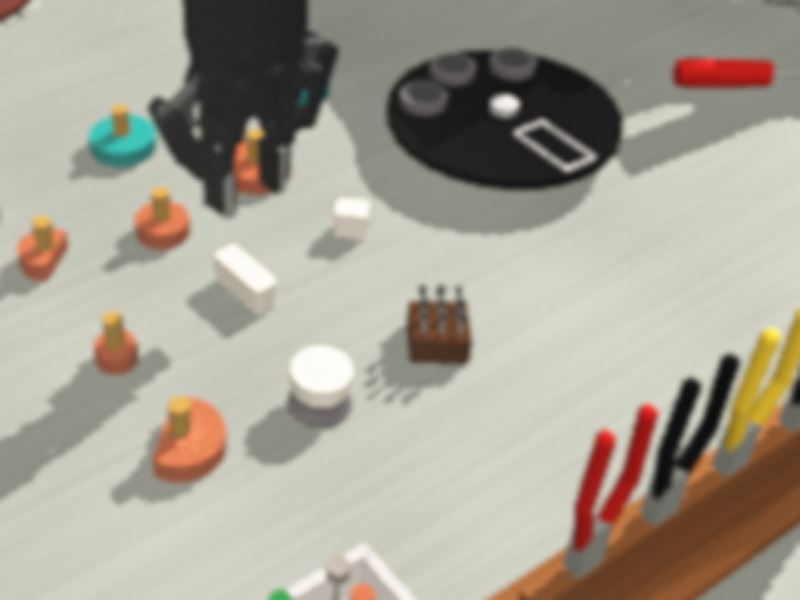

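servo_tool(twist=[[0,0,0],[0,0,0],[0,0,0],[0,0,0]], xyz=[[0,-0.25,-3],[0,0,-3],[0,0,-1.8],[0,0,0]], fingers=[0.42,0.42,0.42,0.42])

```text
time: 3.2
tool_pos: [0.5528, 0.0065, 0.0028]
tool_rot: [0.481, -0.518, 0.481, 0.519]
contact_force: [-0.9, 0.5, -0.1]
gripper_width: 0.421
```

servo_tool(twist=[[0,0,0],[0,0,0],[0,0,0],[0,0,0],[0,0,0],[0,0,0]], xyz=[[0,0,0],[0,0,0],[0,0,0],[0,0,0],[0,0,0],[0,0,0]], fingers=[0.1,0.1,0.1,0.1,0.1,0.1])

```text
time: 3.95
tool_pos: [0.5549, 0.0059, 0.0051]
tool_rot: [-0.482, 0.519, -0.48, -0.517]
contact_force: [-0.8, 0.3, 5.1]
gripper_width: 0.192
```

```bash
python3 -c "
from h import *
s=st(); pic('scene','s2',(180,120,440,315))"
```

```text
t 3.95 tcp [0.5549 0.0059 0.0051] approach [ 0.003 -0.    -1.   ] jawdeg 94.25 w 0.192 F [-0.8  0.3  5.1] j [-0.12  0.14  1.93  0.    1.07 -1.77]
```

View pics/s2.png

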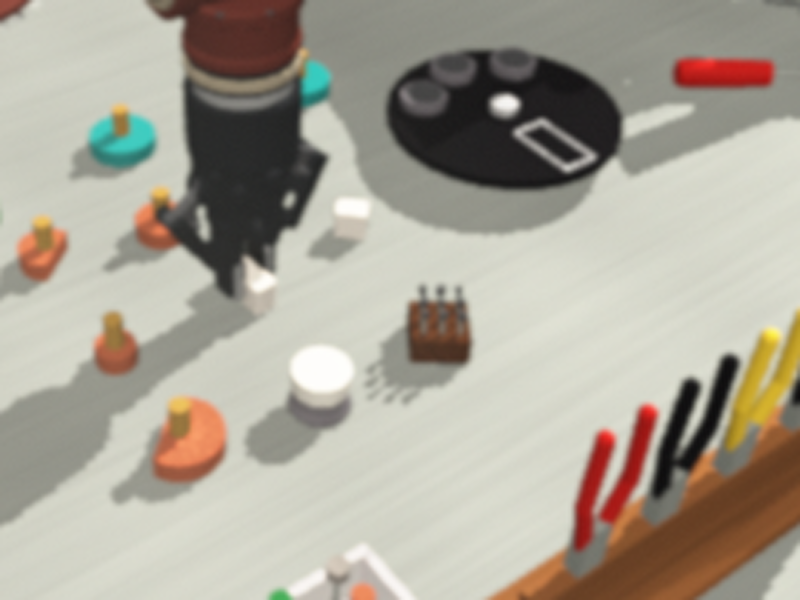

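Gripped: width 0.192 is about 17 mm, matching the 18 mm stone. Next: lift, shift by (+2.5, +27.6) cm and turn −0.10 rad.

servo_tool(twist=[[0,0,0],[0,0,0],[0,0,0],[0,0,-0.05],[0,0,-0.05],[0,0,0],[0,0,0],[0,0,0]], xyz=[[0,0,2],[0,0,4],[0,0,4],[0.5,4,0],[0.5,4,0],[0.5,5,0],[0.5,5,0],[0.5,5,0]], fingers=[0.1,0.1,0.1,0.1,0.1,0.1,0.1,0.1])

```text
time: 5.0
tool_pos: [0.5784, 0.2376, 0.1044]
tool_rot: [0.507, -0.494, 0.506, 0.493]
contact_force: [0.5, -0.6, -0.6]
gripper_width: 0.199
```

servo_tool(twist=[[0,0,0],[0,0,0],[0,0,0],[0,0,0]], xyz=[[0,3,0],[0,1.6,0],[0,0,0],[0,0,0]], fingers=[0.1,0.1,0.1,0.1])

```text
time: 5.5
tool_pos: [0.5785, 0.2809, 0.1034]
tool_rot: [0.506, -0.493, 0.507, 0.493]
contact_force: [0.6, -0.0, -0.3]
gripper_width: 0.198
```

```bash
python3 -c "
from h import *
s=st(); print((np.array([.5784,.2820,.036])-s['tool_pos'])*100); pic('scene','s3',(260,100,440,235))"
```

```text
t 5.5 tcp [0.5785 0.2809 0.1034] approach [-0.    -0.001 -1.   ] jawdeg 88.47 w 0.198 F [ 0.6 -0.  -0.3] j [ 0.34  0.2   1.67 -0.    1.27 -1.21]
[-0.00954415  0.11059425 -6.73663877]
```

View pics/s3.png

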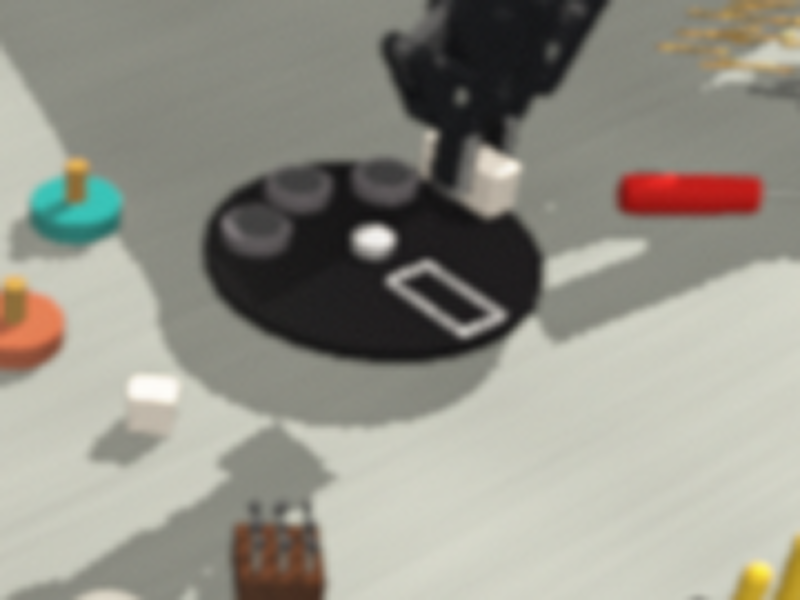

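servo_tool(twist=[[0,0,0],[0,0,0],[0,0,0],[0,0,0]], xyz=[[0,0.05,-3],[0,0,-2.5],[0,0,0],[0,0,0]], fingers=[0.1,0.1,0.1,0.1])

```text
time: 6.05
tool_pos: [0.5792, 0.2821, 0.0494]
tool_rot: [0.507, -0.493, 0.506, 0.493]
contact_force: [-0.1, -0.0, -1.2]
gripper_width: 0.194
```

```bash
python3 -c "
from h import *
for i in range(4): st()
pic('scene','s4',(260,100,440,235)); pic('top','t4',(60,130,180,240))"
```

```text
t 6.05 tcp [0.5792 0.2821 0.0494] approach [ 0.001  0.    -1.   ] jawdeg 88.47 w 0.194 F [-0.1 -0.  -1.2] j [ 0.34  0.27  1.7  -0.    1.18 -1.21]
t 6.05 tcp [0.5792 0.2821 0.0494] approach [ 0.001  0.    -1.   ] jawdeg 88.47 w 0.194 F [-0.1 -0.  -1.2] j [ 0.34  0.27  1.7  -0.    1.18 -1.21]
t 6.05 tcp [0.5792 0.2821 0.0494] approach [ 0.001  0.    -1.   ] jawdeg 88.47 w 0.194 F [-0.1 -0.  -1.2] j [ 0.34  0.27  1.7  -0.    1.18 -1.21]
t 6.05 tcp [0.5792 0.2821 0.0494] approach [ 0.001  0.    -1.   ] jawdeg 88.47 w 0.194 F [-0.1 -0.  -1.2] j [ 0.34  0.27  1.7  -0.    1.18 -1.21]
```

View pics/s4.png

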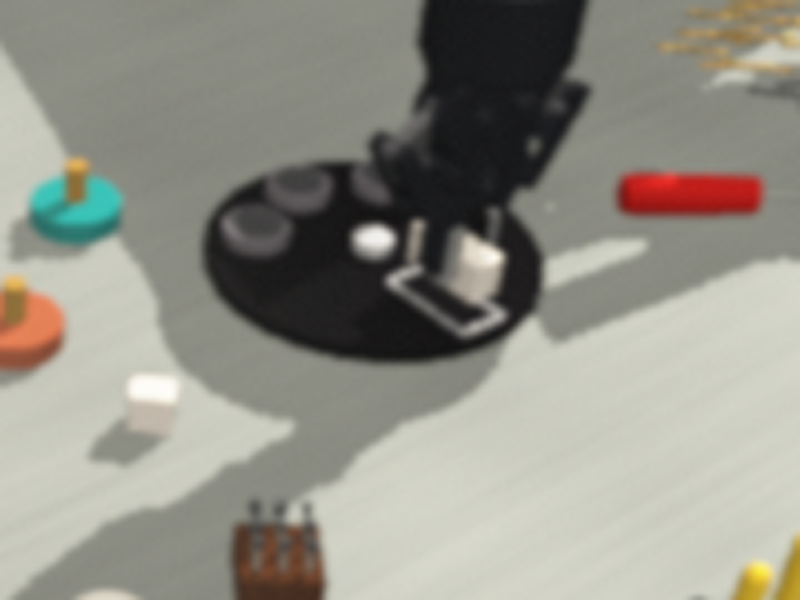

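View pics/t4.png

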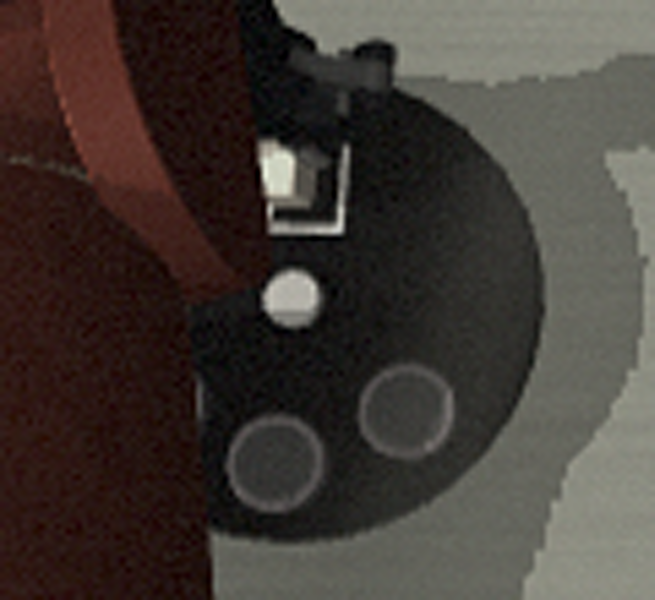

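servo_tool(twist=[[0,0,0],[0,0,0],[0,0,0],[0,0,0]], xyz=[[0,0,-0.7],[0,0,-0.5],[0,0,0],[0,0,0]], fingers=[0.1,0.1,0.1,0.1])

```text
time: 6.65
tool_pos: [0.5784, 0.2825, 0.0362]
tool_rot: [0.506, -0.493, 0.506, 0.494]
contact_force: [0.5, -0.1, -0.4]
gripper_width: 0.196
```

```bash
python3 -c "
from h import *
st(); pic('scene','s5',(320,120,400,180))"
```

```text
t 6.65 tcp [0.5784 0.2825 0.0362] approach [-0. -0. -1.] jawdeg 88.53 w 0.196 F [ 0.5 -0.1 -0.4] j [ 0.34  0.28  1.7   0.    1.16 -1.21]
```

View pics/s5.png

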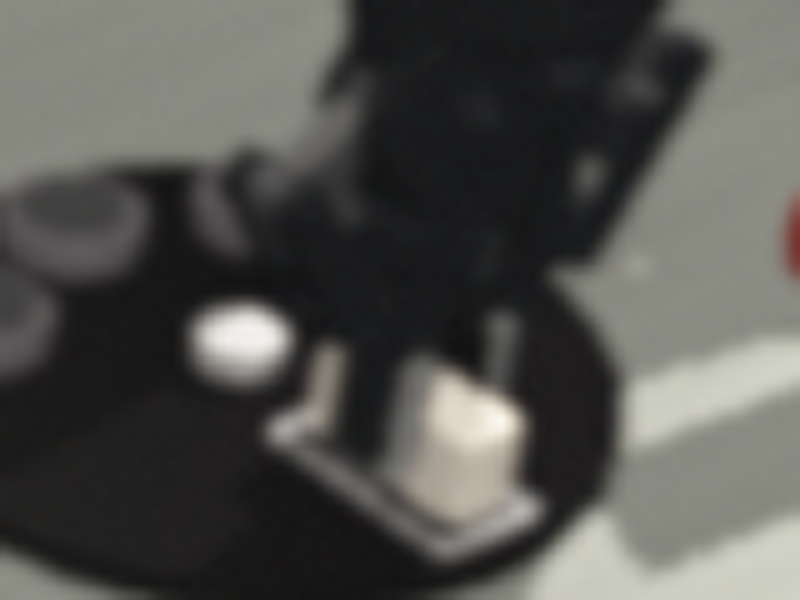

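The stone is inside the outline, hovering slightly. I'll lower 1.5 mm and release gradually.

servo_tool(twist=[[0,0,0],[0,0,0],[0,0,0],[0,0,0],[0,0,0],[0,0,0],[0,0,0],[0,0,0]], xyz=[[0,0,-0.15],[0,0,0],[0,0,0],[0,0,0],[0,0,0],[0,0,0],[0,0,0],[0,0,0]], fingers=[0.1,0.1,0.18,0.22,0.26,0.3,0.34,0.36])

```text
time: 7.7
tool_pos: [0.5785, 0.2825, 0.0348]
tool_rot: [0.506, -0.494, 0.506, 0.494]
contact_force: [0.5, -0.3, 0.1]
gripper_width: 0.363
```

servo_tool(twist=[[0,0,0],[0,0,0],[0,0,0],[0,0,0],[0,0,0]], xyz=[[0,0,1],[0,0,3],[0,0,5],[0,0,0],[0,0,0]], fingers=[0.36,0.36,0.36,0.36,0.36])

```text
time: 8.32
tool_pos: [0.5785, 0.2825, 0.1253]
tool_rot: [0.507, -0.494, 0.506, 0.493]
contact_force: [-0.1, -0.4, -0.6]
gripper_width: 0.358
```

```bash
python3 -c "
from h import *
s=st(); pic('scene','s6',(260,100,440,235)); pic('top','t6',(60,130,180,240))
print((np.array([.4435,.0908,.10])-s['tool_pos'])*100)"
```

```text
t 8.32 tcp [0.5785 0.2825 0.1253] approach [ 0.001  0.    -1.   ] jawdeg 88.52 w 0.358 F [-0.1 -0.4 -0.6] j [ 0.34  0.18  1.66 -0.    1.3  -1.21]
[-13.50031899 -19.17264238  -2.53209576]
```

View pics/s6.png

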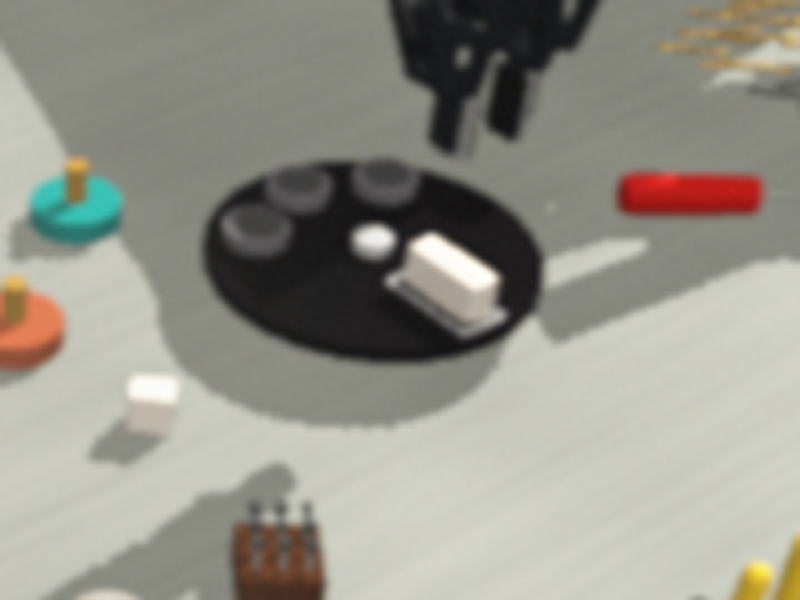

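The stone lies in the outline and the stand hasn't moved. Next is the large wheel.

servo_tool(twist=[[0,0,0],[0,0,0],[0,0,0],[0,0,0],[0,0,0],[0,0,0],[0,0,0],[0,0,0]], xyz=[[-2.3,-3.2,0],[-2.3,-3.2,0],[-2.3,-3.2,0],[-2.3,-3.2,0],[-2.3,-3.2,0],[-2,-3.2,0],[0,0,-2.5],[0,0,0]], fingers=[0.36,0.36,0.36,0.36,0.36,0.36,0.36,0.36])

```text
time: 9.43
tool_pos: [0.4408, 0.0901, 0.0967]
tool_rot: [0.505, -0.492, 0.508, 0.495]
contact_force: [-0.2, -0.2, -0.5]
gripper_width: 0.362
```

```bash
python3 -c "
from h import *
s=st(); print((np.array([.4435,.0908,.020])-s['tool_pos'])*100)"
```

```text
t 9.43 tcp [0.4408 0.0901 0.0967] approach [-0.007 -0.    -1.   ] jawdeg 88.48 w 0.362 F [-0.2 -0.2 -0.5] j [ 0.04 -0.25  2.13  0.    1.27 -1.51]
[ 0.27440184  0.06665802 -7.67155695]
```

servo_tool(twist=[[0,0,0],[0,0,0],[0,0,0],[0,0,0]], xyz=[[0,0,0],[0,0,-3],[0,0,-1.5],[0,0,0]], fingers=[0.36,0.36,0.36,0.36])

```text
time: 9.93
tool_pos: [0.4426, 0.0907, 0.0538]
tool_rot: [0.506, -0.493, 0.507, 0.494]
contact_force: [-0.1, -0.0, 1.2]
gripper_width: 0.357
```

```bash
python3 -c "
from h import *
s=st(); print((np.array([.4435,.0908,.020])-s['tool_pos'])*100); pic('scene','s7',(200,110,340,215))"
```

```text
t 9.93 tcp [0.4426 0.0907 0.0538] approach [-0.003 -0.    -1.   ] jawdeg 88.55 w 0.357 F [-0.1 -0.   1.2] j [ 0.04 -0.19  2.15 -0.    1.18 -1.51]
[ 0.09084257  0.01123818 -3.37836645]
```

View pics/s7.png

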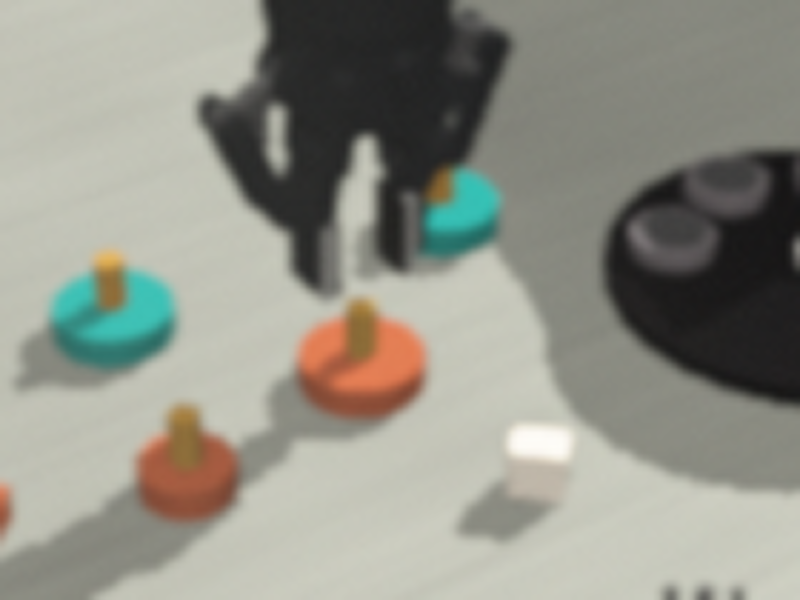

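servo_tool(twist=[[0,0,0],[0,0,0],[0,0,0],[0,0,0],[0,0,0],[0,0,0],[0,0,0],[0,0,0]], xyz=[[0.1,0,-2],[0,0,-1.4],[0,0,0],[0,0,0],[0,0,0],[0,0,0],[0,0,0],[0,0,0]], fingers=[0.36,0.36,0.36,0.05,0.05,0.05,0.05,0.05])

```text
time: 10.98
tool_pos: [0.4452, 0.0905, 0.0216]
tool_rot: [0.507, -0.494, 0.506, 0.493]
contact_force: [-0.9, 0.1, 6.3]
gripper_width: 0.135
```

servo_tool(twist=[[0,0,0],[0,0,0],[0,0,0],[0,0,0]], xyz=[[0,0,2],[0,0,4],[0,0,4],[0,0,0]], fingers=[0.05,0.05,0.05,0.05])

```text
time: 11.48
tool_pos: [0.4467, 0.0906, 0.1241]
tool_rot: [0.508, -0.495, 0.505, 0.492]
contact_force: [-0.7, 0.4, -0.6]
gripper_width: 0.133
```

```bash
python3 -c "
from h import *
s=st(); pic('scene','s8',(200,110,340,215)); print((np.array([.4942,-.2749,.026])-s['tool_pos'])*100)"
```

```text
t 11.47 tcp [0.4467 0.0906 0.1241] approach [ 0.007  0.    -1.   ] jawdeg 88.53 w 0.133 F [-0.7  0.4 -0.6] j [ 0.04 -0.28  2.1  -0.    1.31 -1.51]
[  4.74964568 -36.55289753  -9.80739516]
```

View pics/s8.png

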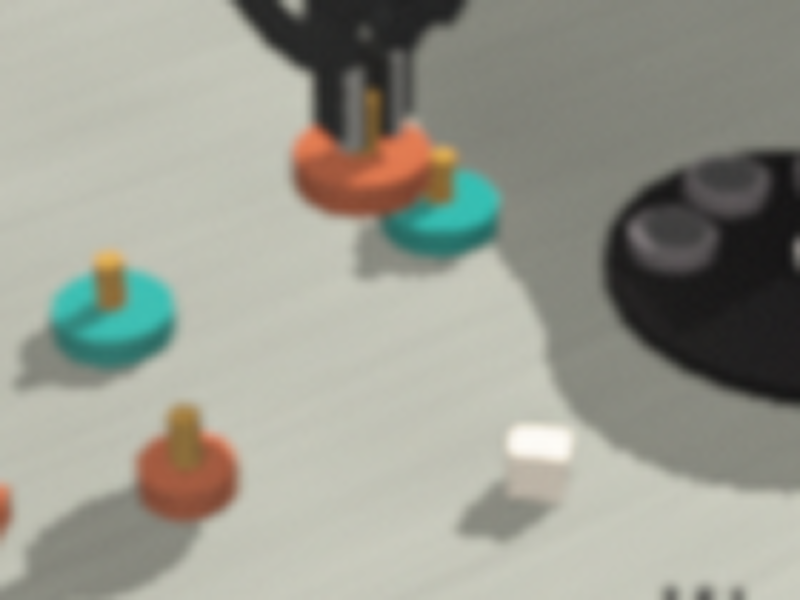

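Held (width 0.133). Now to the largest bay.

servo_tool(twist=[[0,0,0],[0,0,0],[0,0,0],[0,0,0],[0,0,0],[0,0,0],[0,0,0],[0,0,0]], xyz=[[0.5,-3,0],[0.5,-4,0],[0.5,-4,0],[0.5,-4,0],[0.5,-4,0],[0.5,-4,0],[0.5,-4,0],[0.5,-4,0]], fingers=[0.05,0.05,0.05,0.05,0.05,0.05,0.05,0.05])

```text
time: 12.52
tool_pos: [0.483, -0.2199, 0.1178]
tool_rot: [0.506, -0.492, 0.507, 0.495]
contact_force: [0.5, -0.4, -0.7]
gripper_width: 0.138
```

servo_tool(twist=[[0,0,0],[0,0,0],[0,0,0],[0,0,0],[0,0,0],[0,0,0]], xyz=[[0.5,-3,0],[0.5,-2.6,0],[0,0,-2],[0,0,-2],[0,0,0],[0,0,0]], fingers=[0.05,0.05,0.05,0.05,0.05,0.05])

```text
time: 13.28
tool_pos: [0.4943, -0.2746, 0.0803]
tool_rot: [0.506, -0.493, 0.506, 0.494]
contact_force: [-0.3, -0.3, -0.8]
gripper_width: 0.136
```

```bash
python3 -c "
from h import *
s=st(); pic('scene','s9',(60,160,220,350));pic('top','t9',(330,110,430,235)); print((np.array([.4945,-.2749,.026])-s['tool_pos'])*100)"
```

```text
t 13.28 tcp [ 0.4943 -0.2746  0.0803] approach [-0.001  0.001 -1.   ] jawdeg 88.57 w 0.136 F [-0.3 -0.3 -0.8] j [-0.64  0.06  1.87  0.    1.21 -2.18]
[ 0.02229704 -0.03109709 -5.42872213]
```

View pics/s9.png

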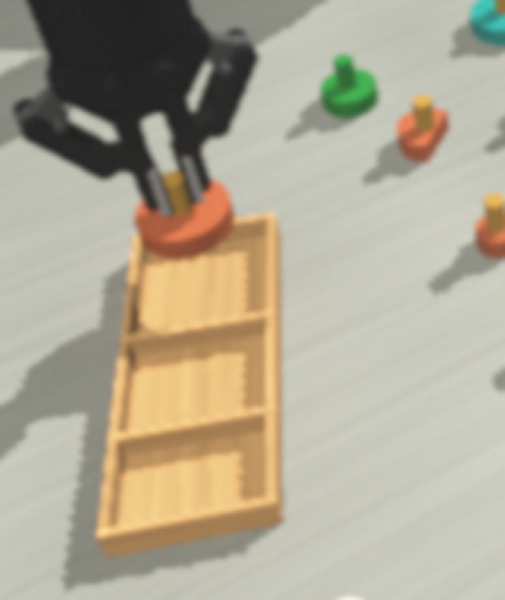

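View pics/t9.png

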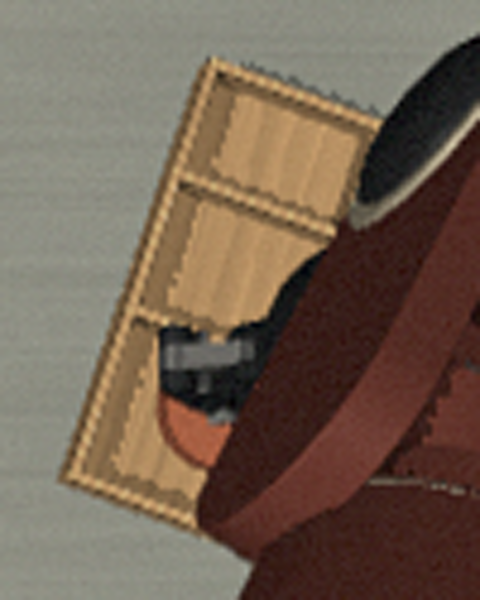

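servo_tool(twist=[[0,0,0],[0,0,0],[0,0,0],[0,0,0],[0,0,0]], xyz=[[0,0,-2],[0,0,-2],[0,0,-1],[0,0,0],[0,0,0]], fingers=[0.05,0.05,0.05,0.05,0.05])

```text
time: 14.0
tool_pos: [0.4948, -0.2757, 0.0311]
tool_rot: [0.506, -0.494, 0.506, 0.493]
contact_force: [-0.9, 0.4, -1.0]
gripper_width: 0.132
```

```bash
python3 -c "
from h import *
s=st(); pic('scene','s10',(60,160,220,350))"
```

```text
t 14.0 tcp [ 0.4948 -0.2757  0.0311] approach [ 0. -0. -1.] jawdeg 88.52 w 0.132 F [-0.9  0.4 -1. ] j [-0.64  0.12  1.89 -0.    1.12 -2.18]
```

View pics/s10.png

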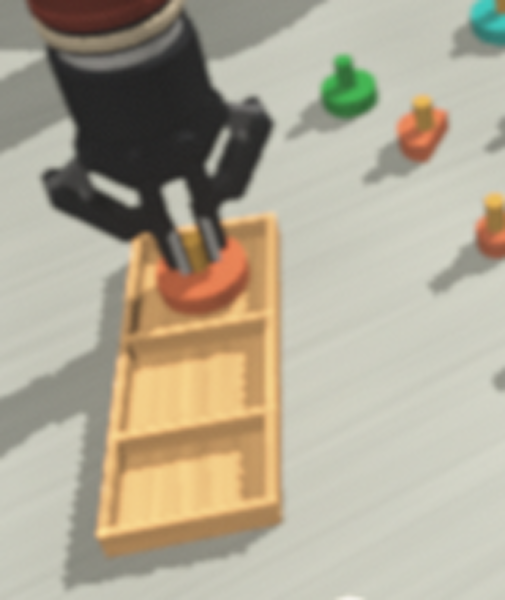

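servo_tool(twist=[[0,0,0],[0,0,0],[0,0,0],[0,0,0],[0,0,0],[0,0,0],[0,0,0],[0,0,0]], xyz=[[0,0,-0.5],[0,0,0],[0,0,0],[0,0,0],[0,0,0],[0,0,2],[0,0,4],[0,0,4]], fingers=[0.05,0.05,0.2,0.3,0.32,0.32,0.32,0.32])

```text
time: 15.05
tool_pos: [0.4946, -0.2756, 0.1283]
tool_rot: [0.506, -0.494, 0.506, 0.493]
contact_force: [0.7, -0.4, 0.7]
gripper_width: 0.321
```

```bash
python3 -c "
from h import *
s=st(); pic('scene','s11',(60,160,220,350)); print((np.array([.4638,-.008,.1])-s['tool_pos'])*100)"
```

```text
t 15.05 tcp [ 0.4946 -0.2756  0.1283] approach [ 0.001 -0.001 -1.   ] jawdeg 88.52 w 0.321 F [ 0.7 -0.4  0.7] j [-0.64 -0.    1.84 -0.    1.3  -2.18]
[-3.07817972 26.75715112 -2.82740717]
```

View pics/s11.png

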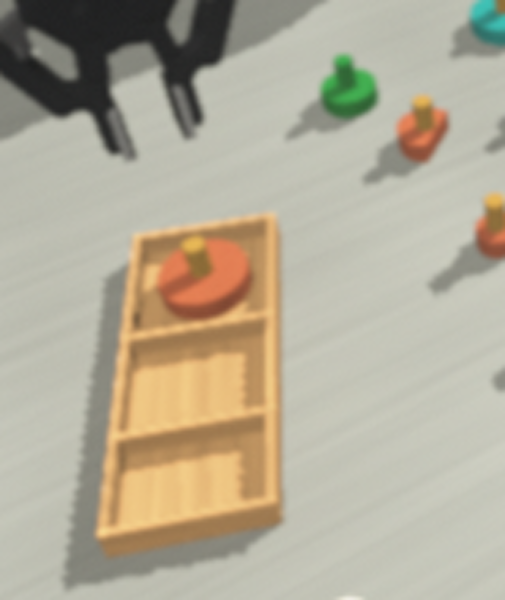

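```bash
python3 -c "
from h import *
pic('scene','s12',(90,220,160,290)); pic('top','t12',(330,110,430,235))"
```

```text
(no output)
```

View pics/s12.png

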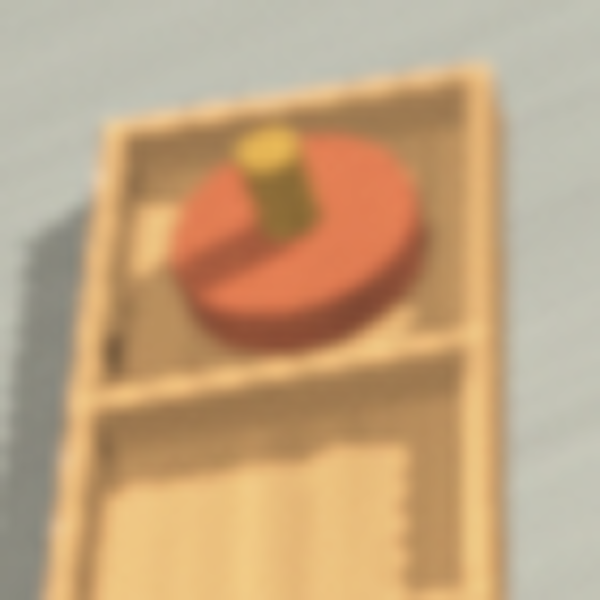

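View pics/t12.png

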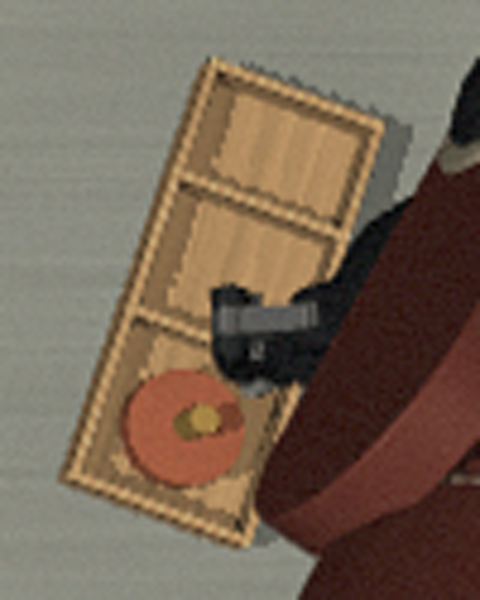

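```bash
python3 -c "
from h import *
p=proj('scene',[[.4937,-.275,.02],[.4937,-.275,.044]]); print((p-[90,220]+.5)*600/70)
p=proj('top',[[.4937,-.275,.02],[.4937,-.275,.044]]); print((p-[330,110]+.5)*4.8)"
```

```text
[[291.77488175 216.60345524]
 [266.60645079 144.07823407]]
[[185.90062406 424.91230141]
 [204.23411455 416.97572417]]
```

The hub matches the projection of an upright wheel at the bay centre in both cameras. Medium wheel next.

servo_tool(twist=[[0,0,0],[0,0,0],[0,0,0],[0,0,0],[0,0,0],[0,0,0],[0,0,0],[0,0,0]], xyz=[[-0.4,3.4,0],[-0.4,4,0],[-0.4,4,0],[-0.4,4,0],[-0.4,4,0],[-0.4,4,0],[-0.6,3.4,0],[0,0,0]], fingers=[0.34,0.34,0.34,0.34,0.34,0.34,0.34,0.34])

```text
time: 16.2
tool_pos: [0.4633, -0.0058, 0.1249]
tool_rot: [0.505, -0.494, 0.506, 0.495]
contact_force: [0.4, 0.0, 0.9]
gripper_width: 0.339
```

servo_tool(twist=[[0,0,0],[0,0,0],[0,0,0],[0,0,0],[0,0,0]], xyz=[[0,0,-3],[0,0,-3],[0,0,-1.5],[0,0,0],[0,0,0]], fingers=[0.34,0.34,0.34,0.34,0.34])

```text
time: 16.82
tool_pos: [0.4654, -0.0079, 0.0519]
tool_rot: [0.507, -0.494, 0.506, 0.493]
contact_force: [-0.1, 0.8, 1.2]
gripper_width: 0.342
```

```bash
python3 -c "
from h import *
s=st(); print((np.array([.4638,-.008,.020])-s['tool_pos'])*100); pic('scene','s13',(180,110,320,215))"
```

```text
t 16.82 tcp [ 0.4654 -0.0079  0.0519] approach [ 0.002 -0.    -1.   ] jawdeg 88.5 w 0.342 F [-0.1  0.8  1.2] j [-0.18 -0.15  2.13 -0.    1.16 -1.72]
[-0.1586839  -0.00899677 -3.19010417]
```

View pics/s13.png

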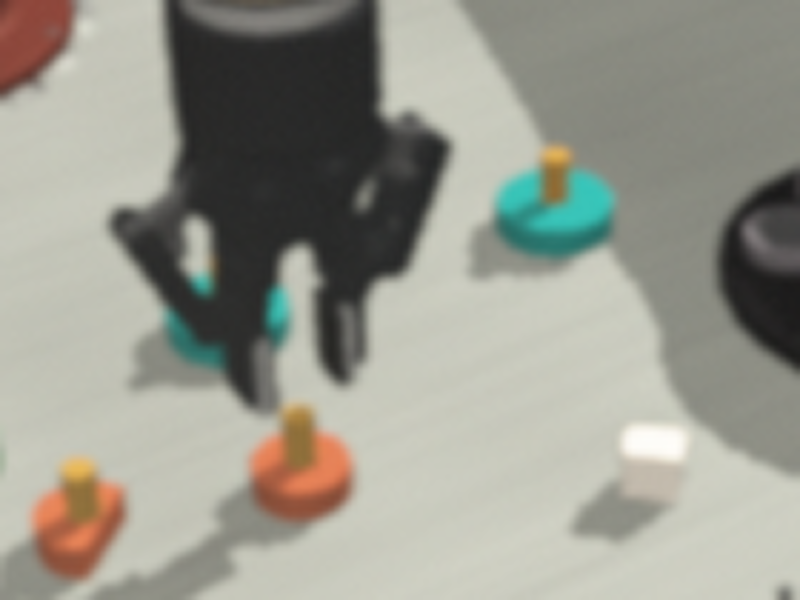

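servo_tool(twist=[[0,0,0],[0,0,0],[0,0,0],[0,0,0],[0,0,0],[0,0,0],[0,0,0],[0,0,0]], xyz=[[-0.1,0,-2],[0,0,-1.1],[0,0,0],[0,0,0],[0,0,0],[0,0,0],[0,0,0],[0,0,0]], fingers=[0.34,0.34,0.34,0.05,0.05,0.05,0.05,0.05])

```text
time: 17.88
tool_pos: [0.4642, -0.0076, 0.0206]
tool_rot: [0.507, -0.494, 0.506, 0.493]
contact_force: [-0.6, 0.6, 6.3]
gripper_width: 0.132
```

servo_tool(twist=[[0,0,0],[0,0,0],[0,0,0],[0,0,0]], xyz=[[0,0,2],[0,0,4],[0,0,4],[0,0,0]], fingers=[0.05,0.05,0.05,0.05])

```text
time: 18.38
tool_pos: [0.4657, -0.0079, 0.1231]
tool_rot: [0.508, -0.495, 0.505, 0.492]
contact_force: [-0.1, -0.2, -1.2]
gripper_width: 0.137
```

```bash
python3 -c "
from h import *
s=st(); pic('scene','s14',(180,110,320,215)); print((np.array([.5667,-.3036,.126])-s['tool_pos'])*100)"
```

```text
t 18.38 tcp [ 0.4657 -0.0079  0.1231] approach [ 0.007 -0.001 -1.   ] jawdeg 88.53 w 0.137 F [-0.1 -0.2 -1.2] j [-0.18 -0.25  2.08 -0.    1.31 -1.72]
[ 10.10388084 -29.5745964    0.28748169]
```

View pics/s14.png

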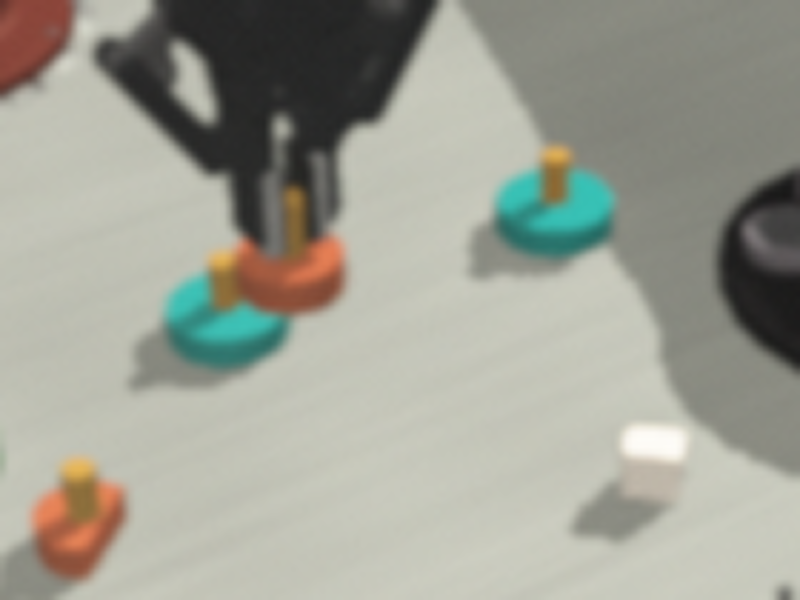

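servo_tool(twist=[[0,0,0],[0,0,0],[0,0,0],[0,0,0],[0,0,0],[0,0,0],[0,0,0],[0,0,0]], xyz=[[1.3,-3.7,0],[1.3,-3.7,0],[1.3,-3.7,0],[1.3,-3.7,0],[1.3,-3.7,0],[1.3,-3.7,0],[1.3,-3.7,0],[1.2,-3.65,0]], fingers=[0.05,0.05,0.05,0.05,0.05,0.05,0.05,0.05])

```text
time: 19.42
tool_pos: [0.5654, -0.3033, 0.1165]
tool_rot: [0.506, -0.492, 0.507, 0.495]
contact_force: [-0.3, -0.5, -1.2]
gripper_width: 0.135
```

servo_tool(twist=[[0,0,0],[0,0,0],[0,0,0],[0,0,0],[0,0,0],[0,0,0]], xyz=[[0,0,0],[0,0,-3],[0,0,-3],[0,0,0],[0,0,0],[0,0,0]], fingers=[0.05,0.05,0.05,0.05,0.05,0.05])

```text
time: 20.18
tool_pos: [0.5674, -0.3033, 0.0616]
tool_rot: [0.507, -0.494, 0.506, 0.493]
contact_force: [0.2, -1.1, -0.3]
gripper_width: 0.137
```

```bash
python3 -c "
from h import *
s=st(); pic('scene','s15',(60,160,220,350)); print((np.array([.5667,-.3036,.026])-s['tool_pos'])*100)"
```

```text
t 20.18 tcp [ 0.5674 -0.3033  0.0616] approach [ 0.002 -0.001 -1.   ] jawdeg 88.54 w 0.137 F [ 0.2 -1.1 -0.3] j [-0.61  0.25  1.69  0.    1.2  -2.15]
[-0.06872268 -0.02538689 -3.55512688]
```

View pics/s15.png

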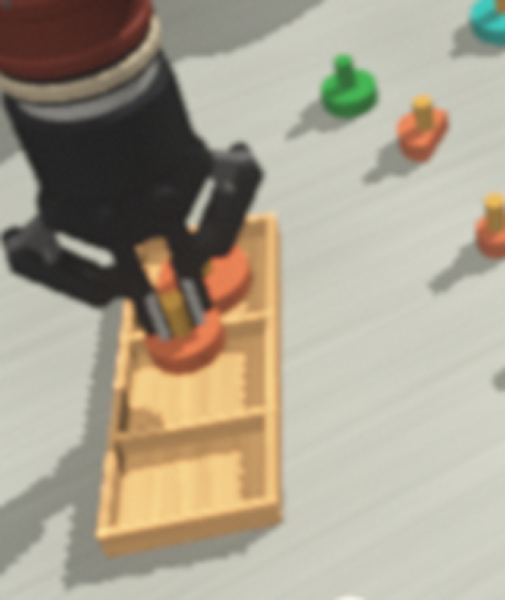

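servo_tool(twist=[[0,0,0],[0,0,0],[0,0,0],[0,0,0],[0,0,0]], xyz=[[0,0,-1.5],[0,0,-1.5],[0,0,-0.4],[0,0,0],[0,0,0]], fingers=[0.05,0.05,0.05,0.05,0.05])

```text
time: 20.85
tool_pos: [0.5662, -0.3029, 0.0252]
tool_rot: [0.506, -0.493, 0.506, 0.494]
contact_force: [-0.1, 0.2, -0.9]
gripper_width: 0.138
```

servo_tool(twist=[[0,0,0],[0,0,0],[0,0,0],[0,0,0],[0,0,0],[0,0,0],[0,0,0],[0,0,0]], xyz=[[0,0,-0.15],[0,0,0],[0,0,0],[0,0,0],[0,0,2],[0,0,4],[0,0,4],[0,0,0]], fingers=[0.05,0.2,0.3,0.3,0.3,0.3,0.3,0.3])

```text
time: 21.85
tool_pos: [0.5694, -0.305, 0.1313]
tool_rot: [0.507, -0.497, 0.506, 0.49]
contact_force: [0.1, -1.7, 0.8]
gripper_width: 0.298
```

```bash
python3 -c "
from h import *
s=st(); pic('scene','s16',(60,160,220,350)); print((np.array([.5588,-.1015,.1])-s['tool_pos'])*100)
p=proj('scene',[[.5663,-.3036,.02],[.5663,-.3036,.044]]); print((p-[60,160]+.5)*600/190)"
```

```text
t 21.85 tcp [ 0.5694 -0.305   0.1313] approach [ 0.009 -0.006 -1.   ] jawdeg 88.52 w 0.298 F [ 0.1 -1.7  0.8] j [-0.61  0.17  1.66  0.    1.3  -2.15]
[-1.06333597 20.35080414 -3.13331433]
[[195.61843544 367.73430724]
 [185.40272957 340.94232336]]
```

View pics/s16.png

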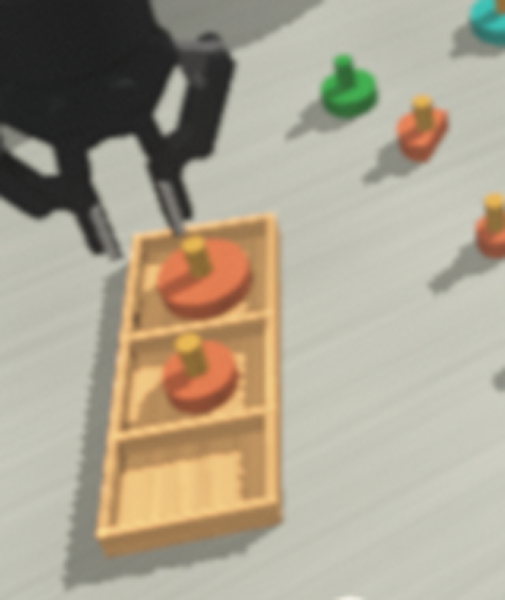

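servo_tool(twist=[[0,0,0],[0,0,0],[0,0,0],[0,0,0],[0,0,0],[0,0,0],[0,0,0],[0,0,0]], xyz=[[-0.1,3,0],[-0.2,4,0],[-0.2,4,0],[-0.2,4,0],[-0.1,3,0],[0,2,0],[0,0,0],[0,0,0]], fingers=[0.34,0.34,0.34,0.34,0.34,0.34,0.34,0.34])

```text
time: 22.9
tool_pos: [0.5585, -0.1037, 0.1242]
tool_rot: [0.506, -0.493, 0.507, 0.493]
contact_force: [0.1, 0.4, 1.0]
gripper_width: 0.34
```

servo_tool(twist=[[0,0,0],[0,0,0],[0,0,0],[0,0,0],[0,0,0]], xyz=[[0,0,-3],[0,0,-3],[0,0,-1.5],[0,0,0],[0,0,0]], fingers=[0.34,0.34,0.34,0.34,0.34])

```text
time: 23.52
tool_pos: [0.5595, -0.1036, 0.0506]
tool_rot: [0.507, -0.494, 0.506, 0.493]
contact_force: [-0.3, -0.1, -0.2]
gripper_width: 0.336
```

```bash
python3 -c "
from h import *
s=st(); print((np.array([.5588,-.1015,.020])-s['tool_pos'])*100); pic('scene','s17',(150,150,290,255))"
```

```text
t 23.52 tcp [ 0.5595 -0.1036  0.0506] approach [ 0.002 -0.001 -1.   ] jawdeg 88.5 w 0.336 F [-0.3 -0.1 -0.2] j [-0.31  0.1   1.88 -0.    1.16 -1.86]
[-0.06523363  0.20959633 -3.05915653]
```

View pics/s17.png

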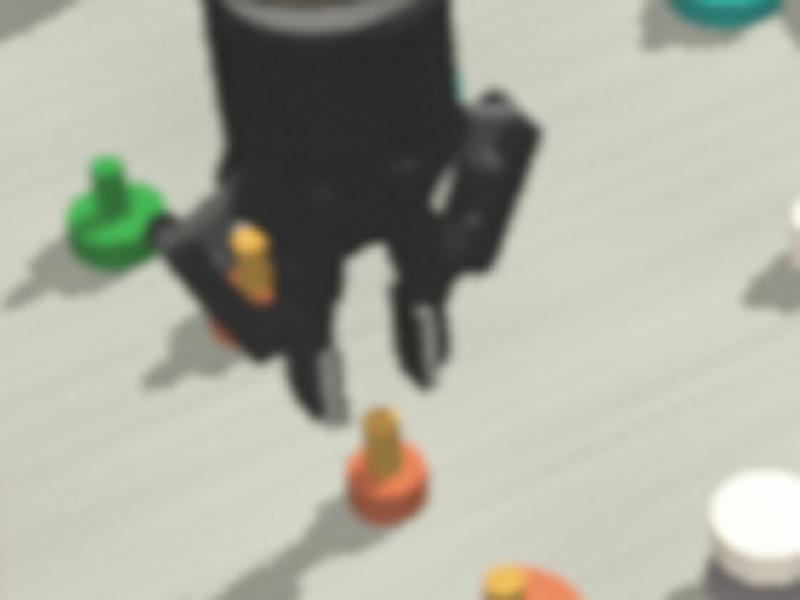

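servo_tool(twist=[[0,0,0],[0,0,0],[0,0,0],[0,0,0],[0,0,0],[0,0,0],[0,0,0],[0,0,0]], xyz=[[0,0.2,-2],[0,0,-1.0],[0,0,0],[0,0,0],[0,0,0],[0,0,0],[0,0,0],[0,0,0]], fingers=[0.34,0.34,0.34,0.05,0.05,0.05,0.05,0.05])

```text
time: 24.58
tool_pos: [0.5585, -0.101, 0.0194]
tool_rot: [0.506, -0.494, 0.506, 0.493]
contact_force: [0.6, 0.1, -0.2]
gripper_width: 0.134
```

servo_tool(twist=[[0,0,0],[0,0,0],[0,0,0],[0,0,0]], xyz=[[0,0,2],[0,0,4],[0,0,4],[0,0,0]], fingers=[0.05,0.05,0.05,0.05])

```text
time: 25.08
tool_pos: [0.5619, -0.102, 0.1257]
tool_rot: [0.508, -0.497, 0.505, 0.49]
contact_force: [-0.3, 0.8, -0.9]
gripper_width: 0.136
```

```bash
python3 -c "
from h import *
s=st(); pic('scene','s18',(150,150,290,255)); print((np.array([.6271,-.3275,.126])-s['tool_pos'])*100)"
```

```text
t 25.07 tcp [ 0.5619 -0.102   0.1257] approach [ 0.01  -0.003 -1.   ] jawdeg 88.53 w 0.136 F [-0.3  0.8 -0.9] j [-0.31  0.01  1.84 -0.    1.28 -1.86]
[  6.52398914 -22.54687485   0.03081085]
```

View pics/s18.png

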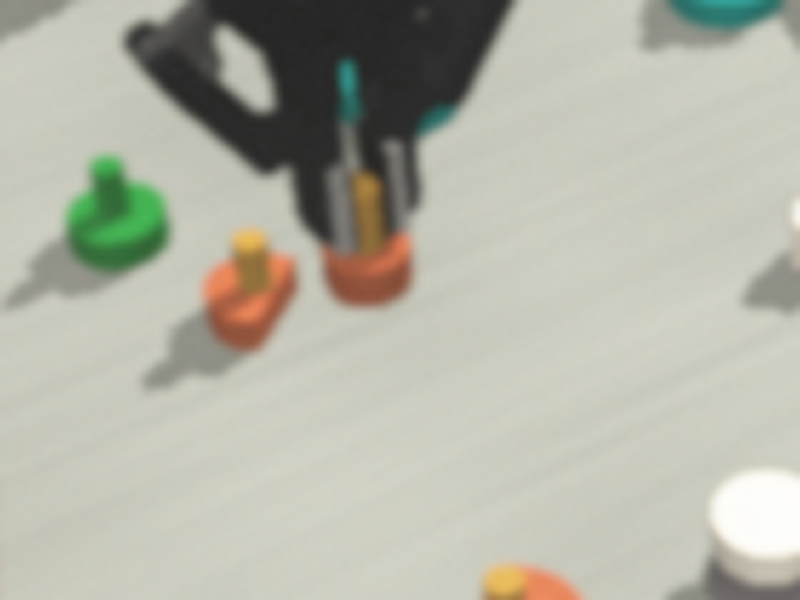

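servo_tool(twist=[[0,0,0],[0,0,0],[0,0,0],[0,0,0],[0,0,0],[0,0,0],[0,0,0],[0,0,0]], xyz=[[0.85,-2.8,0],[0.85,-2.8,0],[0.85,-2.8,0],[0.85,-2.8,0],[0.85,-2.8,0],[0.85,-2.8,0],[0.85,-2.8,0],[0.85,-3,0]], fingers=[0.05,0.05,0.05,0.05,0.05,0.05,0.05,0.05])

```text
time: 26.12
tool_pos: [0.6258, -0.3272, 0.1176]
tool_rot: [0.506, -0.492, 0.507, 0.495]
contact_force: [-0.2, -0.3, -1.1]
gripper_width: 0.134
```

servo_tool(twist=[[0,0,0],[0,0,0],[0,0,0],[0,0,0],[0,0,0],[0,0,0]], xyz=[[0,0,0],[0,0,-3],[0,0,-3],[0,0,0],[0,0,0],[0,0,0]], fingers=[0.05,0.05,0.05,0.05,0.05,0.05])

```text
time: 26.88
tool_pos: [0.6275, -0.3274, 0.0615]
tool_rot: [0.507, -0.495, 0.506, 0.492]
contact_force: [-0.0, -0.8, -0.8]
gripper_width: 0.137
```

```bash
python3 -c "
from h import *
s=st(); pic('scene','s19',(60,160,220,350)); print((np.array([.6271,-.3275,.026])-s['tool_pos'])*100)"
```

```text
t 26.88 tcp [ 0.6275 -0.3274  0.0615] approach [ 0.003 -0.002 -1.   ] jawdeg 88.53 w 0.137 F [-0.  -0.8 -0.8] j [-0.59  0.38  1.53  0.    1.23 -2.13]
[-0.04190756 -0.01056681 -3.54732403]
```

View pics/s19.png

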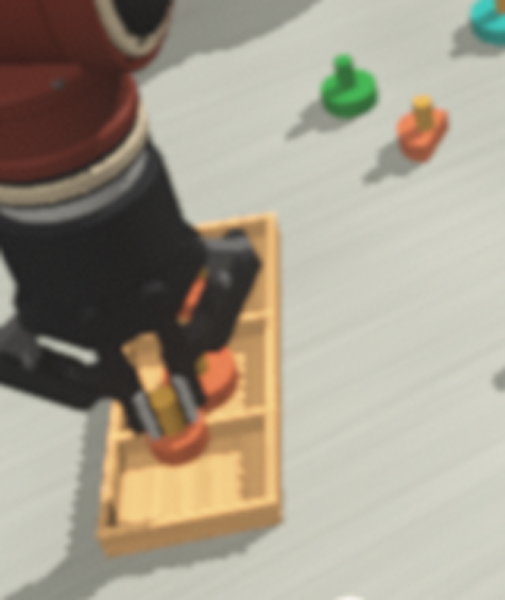

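servo_tool(twist=[[0,0,0],[0,0,0],[0,0,0],[0,0,0],[0,0,0]], xyz=[[0,0,-1.5],[0,0,-1.5],[0,0,-0.5],[0,0,0],[0,0,0]], fingers=[0.05,0.05,0.05,0.05,0.05])

```text
time: 27.55
tool_pos: [0.6262, -0.3268, 0.0235]
tool_rot: [0.506, -0.493, 0.506, 0.494]
contact_force: [-0.2, -0.2, -0.2]
gripper_width: 0.136
```

servo_tool(twist=[[0,0,0],[0,0,0],[0,0,0],[0,0,0],[0,0,0],[0,0,0],[0,0,0],[0,0,0]], xyz=[[0,0,-0.15],[0,0,0],[0,0,0],[0,0,0],[0,0,2],[0,0,4],[0,0,4],[0,0,2]], fingers=[0.05,0.2,0.3,0.3,0.3,0.3,0.3,0.3])

```text
time: 28.55
tool_pos: [0.628, -0.328, 0.1478]
tool_rot: [0.507, -0.496, 0.506, 0.491]
contact_force: [0.4, -0.4, 0.6]
gripper_width: 0.302
```

servo_tool(twist=[[0,0,0],[0,0,0],[0,0,0],[0,0,0],[0,0,0],[0,0,0],[0,0,0],[0,0,0]], xyz=[[-2,-1,2],[-2,-2,2],[-2,-2,1],[-2,-2,0],[-2,-2,0],[-2,-2,0],[0,0,0],[0,0,0]], fingers=[0.3,0.3,0.3,0.3,0.3,0.3,0.3,0.3])

```text
time: 29.55
tool_pos: [0.5067, -0.4365, 0.1927]
tool_rot: [0.507, -0.493, 0.506, 0.494]
contact_force: [0.4, 0.1, -0.1]
gripper_width: 0.302
```

```bash
python3 -c "
from h import *
s=st(); pic('scene','s20',(60,100,440,350)); pic('top','t20',(60,100,440,280))
for b in [(.6267,-.3275),(.5663,-.3036),(.4937,-.2749)]:
  print((proj('top',[[*b,.02],[*b,.044]])-[60,100]+.5)*800/380, (proj('scene',[[*b,.02],[*b,.044]])-[60,100]+.5)*800/380)"
```

```text
t 29.55 tcp [ 0.5067 -0.4365  0.1927] approach [ 0.     0.001 -1.   ] jawdeg 88.52 w 0.302 F [ 0.4  0.1 -0.1] j [-0.82  0.18  1.54  0.    1.42 -2.37]
[[690.53216111  87.30835407]
 [699.48721395  80.5237554 ]] [[126.00943408 435.15328047]
 [118.56918875 417.46386057]]
[[672.34406908 140.99075252]
 [680.89766673 135.65719693]] [[130.4122903  371.4719943 ]
 [123.60181971 353.61067172]]
[[649.86362152 207.41743424]
 [657.90195712 203.93645398]] [[134.92591172 305.7875487 ]
 [128.746688   287.97438446]]
```

View pics/s20.png

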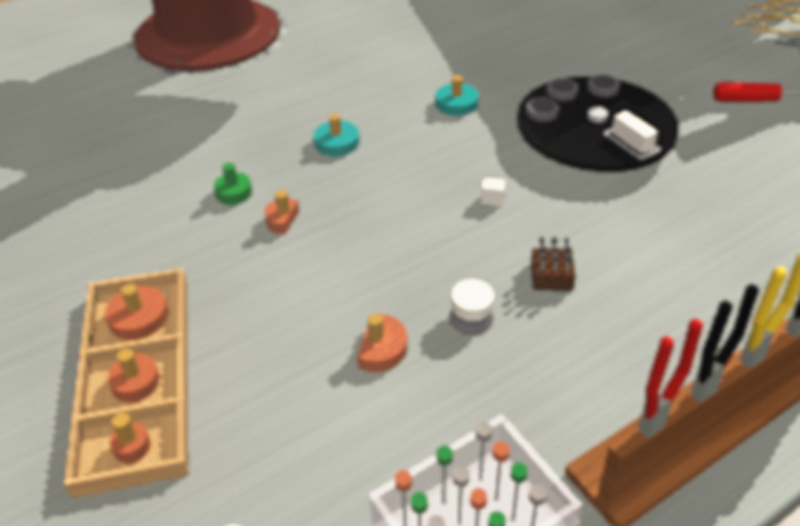

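View pics/t20.png

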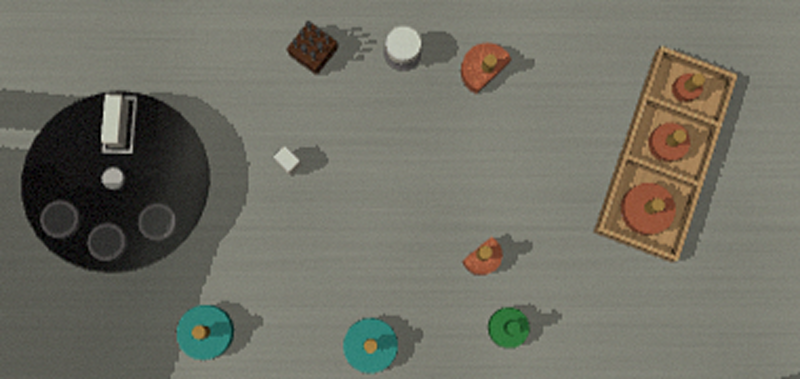

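All three wheels are in their bays. Last, I'll measure the stone in the outline, the mark, and the items that had to stay put.

```bash
python3 - <<'E'
from h import *
im=vision.grab_frame('top')[:,:,::-1].copy(); g=cv2.cvtColor(im,cv2.COLOR_BGR2GRAY); g0=cv2.cvtColor(cv2.imread('pics/top0raw.png'),cv2.COLOR_BGR2GRAY)
sub=g[140:175,100:130]
m=np.zeros_like(g); m[140:175,100:130]=(sub>165); n,l,s,c=cv2.connectedComponentsWithStats(m); i=1+np.argmax(s[1:,4]); ys,xs=np.where(l==i)
P=unproj('top',np.c_[xs,ys],.055)[:,:2]*1000; r=cv2.minAreaRect(P.astype(np.float32)); print('stone top',r,s[i,4])
d=cv2.absdiff(g,g0)
for nm,(x,y) in dict(wl=(290,131),wm=(289,221),stub=(196,175),cap=(113,185),pads=(110,210)).items():
    a=g0[y-18:y+18,x-18:x+18].astype(np.float32);b=g[y-18:y+18,x-18:x+18].astype(np.float32)
    print(nm,np.round(cv2.phaseCorrelate(a,b)[0],2))
cv2.imwrite('pics/deck.png',cv2.resize(np.hstack([cv2.imread('pics/top0raw.png')[135:180,95:135],im[135:180,95:135]]),None,fx=9,fy=9,interpolation=cv2.INTER_CUBIC))
E
```

```text
stone top ((576.9537353515625, 282.50897216796875), (15.238603591918945, 48.06200408935547), 88.72081756591797) 164
wl [-0.1   0.02]
wm [ 0.18 -0.2 ]
stub [ 0.03 -0.15]
cap [ 0.03 -0.16]
pads [-0.13 -0.02]
```

View pics/deck.png

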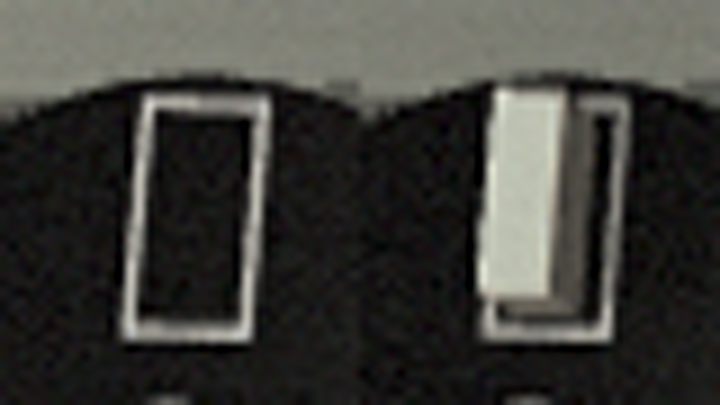

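The stone centre is about 1 mm from the mark and within 0.01 rad of its direction. Nothing that had to stay has moved by more than 0.3 px. The arm is clear, so I'm handing in.

```bash
python3 -c "
from plant import job; print(job.job_done())"
```

```text
the job is handed in; nothing more can be done
None
```

The polishing kit is put away and the job was handed in at about 30 s of the 96 s allowed. No verdict was reported.

- **Wheels:** the small, medium and large sound wheels are each in their own bay. In the last pictures they look upright and close to the bay centres in both cameras. I compared them with the expected positions by eye and did not measure each one's tilt or offset.
- **Long stone:** it lies flat inside the outline on the stand, about 1 mm off centre and within 0.01 rad of its direction, as measured in the top view.
- **What had to stay:** the stand, both worn wheels and the short stone show less than 0.3 px of shift, under 1 mm, against the first picture.
- **Disagreement:** the two cameras differed by about 2–3 mm at the start, which is roughly the calibration error and well inside the tolerances.

No check failed.

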